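Pack the parts cases and hold the chest lid at its balance point

ROBOT

A 6-joint arm with a two-finger parallel gripper is mounted at the origin on the work surface. World frame = base frame: x ahead of the robot, y to its left, z up, the work surface at z = 0. Lengths are in m, angles in rad, forces in N, time in s.
With the tool pointing down it reaches from about 0.35 to 0.85 m from the base axis. Payload 8.1 kg.
Tool frame: the origin (TCP) lies at the very end of the fingers, on their centre line; the grasp point (between the pads) lies 19 mm behind it; y points along the fingers, x is the direction in which the jaws open and shut, and the axes are right-handed (so a half turn about y gives the same grasp; the last joint's range is limited). The gripper opens to 85 mm and grips with 20 to 120 N. Pads are 22 mm wide; open, the fingers measure 114 mm over their backs; the gripper's body (76 mm by 85 mm) begins 54 mm behind the grasp point. The pads swing forward as they close: fully open they stand 13 mm farther back than shut.
Start: joints at [1.156, 0.13, 1.488, -0, 1.523, -0.085], TCP at [0.194, 0.568, 0.231] pointing down, gripper open.
Joint ranges: [-2.96, 2.96], [-0.89, 2.26], [0.02, 2.5], [-1.34, 4.48], [0, 2.73], [-2.66, 2.66]. Speed limits (rad/s): [2.39, 2.39, 2.79, 3.14, 3.14, 3.14].

INTERFACE

Orientations are given as [roll, pitch, yaw] about the fixed x, y, z axes, in that order (R = Rz(yaw) Ry(pitch) Rx(roll)).
In Python, from station import ctrl gives the robot as it stands. The module is installed in compiled form; this text tells all that it offers.
- The arm moves only by the tool apply_moves, never from a script. Its argument "series" is a list that holds one entry, the list of rows, each a list of 4 numbers: the shift along the tool's x, y, z in cm, then the turn about the tool's y in degrees. In form: [[[tx, ty, tz, turn], ...]]. A call has 1 to 20 rows; each row is the pose to reach, as a shift and turn from the pose commanded when the call began, along the tool's axes at that moment; what a row does not reach only later rows make up. A row lasts 1/12 s, in which the tool goes at most 41.7 mm and 7.16 degrees, less where a joint would pass 70% of its speed; a pose out of reach is approached as far as the arm can. A call with a gripper value outside its range is refused whole. "grip" is the closure in counts, from 0 (fully open) to 255 (shut), set as the call begins (left out, the last holds). The fingers move at their own pace and stop on an object; "newtons" is the grip in N (left out, the last holds). Time passes only in rows, so rows that repeat a pose let the fingers close. It gives the time, the measured TCP pose, the force and the opening at its end, in the units of the state.
- ctrl.sense(): the state, without advancing time (a new reading comes with each control period).
- ctrl.grab_frame(name): name is "scene" or "top" or "wrist"; returns the picture (480x640x3 uint8, red, green, blue); there is no depth.
- ctrl.camera_params(name): a dict with "vertical_fov" (degrees; the focal length in pixels is half the picture's height over the tangent of half this angle, whatever the lens; pixels are square), "cx", "cy" (the principal point, pixels), "k1" (the pictures are not rectified: a ray, as slopes to the right and down, at radius r is drawn at 1 + k1 r^2 times it, then the intrinsics apply), "world_to_cam" (4x4, takes a point from world to camera coordinates). Camera axes: x right, y up, looking along -z (the intrinsics and any distortion apply to the point x, -y, -z); pixel columns grow to the right and rows downward; lengths in m; the calibration is good to about 2 mm. A picture is of the moment at which its call begins: read the wrist's pose just before it. camera_params takes no time and is no camera call; for the wrist camera it gives the pose at the moment of the call.
- ctrl.sign_off(): hands the job in, once; it reports no verdict.
The state is a dict: "clock": time; "joint_pos": joint angles; "joint_vel": joint speeds; "joint_torque": joint torques, N m; "tool_pos": TCP position; "eef_rot": TCP orientation; "wrist_force": force on the tool from outside, world axes, zero at the start; "wrist_torque": the same for the moment, N m; "gripper_width": opening from 0.0 (shut) to 1.0 (fully open).
Only numpy, scipy, OpenCV 4.12 (cv2) and the standard library are available. Lean on these libraries where they do the work, as an engineer would, in place of code of your own. Each camera call takes 0.05 s, during which the arm holds its last target. There are 200 camera calls.

TASK

Put the two flat parts cases that lie on the bench into the open plywood chest, on top of the case already in it, so that the three lie as one square, flush pile. Then take the laid-back lid by its ball knob, swing it up to its balance point, where it stands straight upright and tips neither way, and finish while still gripping it there, so that I can screw the lid stay on. Do not let the lid drop shut, and leave the other things on the bench alone.

Things in the scene. Friction and masses are not known exactly. Their poses are not given: they have to be found in the camera images.
- case_a_center (a point): flat grey plastic parts case with a white panel on top, 100 (its x) x 60 (its y) x 18 mm high, about 0.12 kg; this point is its centre, 9 mm above its underside, z up. It starts on the bench.
- case_b_center (a point): flat grey plastic parts case with a white panel on top, 100 (its x) x 60 (its y) x 18 mm high, about 0.12 kg; this point is its centre, 9 mm above its underside, z up. It starts on the bench; the same as the other.
- base_case_center (a point): flat grey plastic parts case with a white panel on top, 100 (its x) x 60 (its y) x 18 mm high, about 0.12 kg; this point is its centre, 9 mm above its underside, z up. It already lies on the chest's floor, loose: the bottom of the pile.
- chest_floor (a point): centre of the inner floor (its upper face, 8 mm above the bench) of a fixed open plywood chest, outside 220 (x) x 200 (y) x 70 mm high, walls 8 mm, inner depth 62 mm. Axes are the chest's: x along the hinge, y towards the hinged wall, z up
- hinge_mid (a point): middle of the lid's hinge line, along the chest's +y wall, 74.5 mm above the bench; same axes as the chest (hinge line along x)
- lid_knob (a point): centre of the wooden ball knob, diameter 28 mm, on a 12 mm thick stem in the middle of the lid's free edge, in the plane of the lid: 235 mm from the hinge line, 35 mm beyond the lid's edge. Its axes turn with the lid
- lid (a joint): angle of the plywood lid (220 x 200 x 9 mm, about 0.28 kg, balanced about its own plane), rad: 0 shut, 1.571 straight upright (the balance point, over the hinge), 2.2 laid back on its stop, outward from the chest, where it starts. The hinge is free: unheld, the lid falls to one side or the other. It takes under 2 N at the knob to move it
- sanding_block: wooden sanding block with a cork sole, 90 x 50 x 34 mm, not part of the job; origin at the centre of its underside
- glue: white glue bottle, diameter 52 mm, 100 mm high, not part of the job; origin at the centre of its underside
- tape_measure: black tape measure, 66 x 32 x 60 mm, standing, not part of the job; origin at the centre of its underside

How it is judged:
On the way, in this order (a step that is already met when the one before it is completed fails the run):
1. both cases lie squarely on the one in the chest and are let go (z of base_case_center in the frame of chest_floor between 0.005 and 0.013 m and x of base_case_center in the frame of chest_floor between -0.06 and 0.06 m and y of base_case_center in the frame of chest_floor between -0.07 and 0.07 m and horizontal distance between each of case_a_center, case_b_center and base_case_center below 0.008 m and angle between the x axis of each of case_a_center, case_b_center and the x axis of base_case_center, either way round below 0.14 rad and angle between each of case_a_center, case_b_center's own z axis and vertical below 0.06 rad and ((z of case_a_center in the frame of base_case_center between 0.014 and 0.022 m and z of case_b_center in the frame of base_case_center between 0.032 and 0.04 m) or (z of case_b_center in the frame of base_case_center between 0.014 and 0.022 m and z of case_a_center in the frame of base_case_center between 0.032 and 0.04 m)) and contact force between the fingers and case_a below 0.05 N and contact force between the fingers and case_b below 0.05 N and contact force between the fingers and base_case below 0.05 N), for 0.2 s.
2. the lid stands at its balance point, gripped (value of joint lid between 1.49 and 1.65 rad and velocity of joint lid between -0.3 and 0.3 rad/s and contact force between the fingers and lid above 1 N), for 0.3 s.
At the end, for the whole second after the job is handed in: The three cases lie flat as one pile on the chest's floor (centres within 8 mm of the bottom one's, edges within 8 degrees), untouched, and the lid is gripped by the fingers (more than 1 N) and stands still within 0.08 rad (4.5 degrees) of upright through the last second (all of step 1 and all of step 2); the arm keeps its last pose, push and grip.
It fails at once if the lid drops towards shut (below 0.9 rad) (value of joint lid below 0.9 rad).
It fails at once if the sanding block is moved more than 30 mm (distance of sanding_block from where it was at the start of the episode above 0.03 m).
It fails at once if the glue is moved more than 30 mm (distance of glue from where it was at the start of the episode above 0.03 m).
It fails at once if the tape measure is moved more than 30 mm (distance of tape_measure from where it was at the start of the episode above 0.03 m).
It also fails if it takes over 69 s, if anything falls off the work surface, if the arm or the gripper's body presses on something with over 40 N, if the wrist force passes 120 N, or if a joint passes its speed limit or range.

## Working session

There is one attempt and no reset: what is moved stays moved. The work goes in short steps, Python scripts to look and compute and a tool call to move; the robot and the scene stay as the last step left them, time stands still between calls to the robot, and variables do not carry over. Pictures are saved under pics/ and viewed, about 8 in all and at most 12, crops included, and the job is handed in when it is done.

Besides the shell and the picture viewer there is one more tool, called after "Request:" as name(argument=value, ...) on one line, values as JSON. apply_moves: Moves the arm, as the interface text tells. Its arguments: {"type":"object","properties":{"series":{"type":"array","items":{"type":"array","items":{"type":"array","items":{"type":"number"}}}},"grip":{"type":"number"},"newtons":{"type":"number"}},"required":["series"]}

```bash
mkdir -p pics; cat > h.py <<'E'
import numpy as np, cv2
from station import ctrl
def cam(n):
    p=ctrl.camera_params(n); f=240/np.tan(np.radians(p["vertical_fov"])/2)
    return p,f,np.array(p["world_to_cam"])
def proj(n,P,c=None):
    p,f,T=c or cam(n); P=np.atleast_2d(P)
    q=P@T[:3,:3].T+T[:3,3]; s=np.c_[q[:,0]/-q[:,2],-q[:,1]/-q[:,2]]
    r2=(s**2).sum(1,keepdims=True); s=s*(1+p["k1"]*r2)
    return s*f+[p["cx"],p["cy"]]
def back(n,uv,z,c=None):
    p,f,T=c or cam(n); uv=np.atleast_2d(uv).astype(float)
    d=(uv-[p["cx"],p["cy"]])/f; s=d.copy()
    for _ in range(20): s=d/(1+p["k1"]*(s**2).sum(1,keepdims=True))
    R=T[:3,:3]; o=-R.T@T[:3,3]; ray=np.c_[s[:,0],-s[:,1],-np.ones(len(s))]@R
    return o+ray*((z-o[2])/ray[:,2])[:,None]
def save(n,name):
    im=ctrl.grab_frame(n); cv2.imwrite(f"pics/{name}.png",im[:,:,::-1]); return im
E
python3 - <<'E'
from h import *
print(ctrl.sense())
for n in("scene","top","wrist"): print(n,{k:np.round(v,3).tolist() for k,v in ctrl.camera_params(n).items()})
save("top","top0");save("scene","scene0")
E
```

```text
{'clock': 0.0, 'joint_pos': array([ 1.15560354e+00,  1.31147968e-01,  1.48929342e+00,  1.04815116e-05,
        1.52301382e+00, -8.54200076e-02]), 'joint_vel': array([-0.00014442,  0.00024712,  0.00158354, -0.00010708, -0.00083685,
        0.00137768]), 'joint_torque': array([ 1.25915329e-03, -5.69421566e+01, -5.00538754e+01, -3.71384558e-04,
        1.50290842e-02,  9.82346705e-06]), 'tool_pos': array([0.19405704, 0.5671606 , 0.23024456]), 'eef_rot': array([-1.57062699,  0.00185487,  1.2410232 ]), 'wrist_force': array([ 0.02940841,  0.0105436 , -0.36926392]), 'wrist_torque': array([ 0.00658319,  0.02864505, -0.04664846]), 'gripper_width': 1.0016389195984603}
scene {'vertical_fov': 43.431, 'cx': 322.929, 'cy': 235.006, 'k1': -0.155, 'world_to_cam': [[0.507, 0.862, 0.01, -0.215], [-0.528, 0.301, 0.794, 0.255], [0.682, -0.408, 0.608, -1.634], [0.0, 0.0, 0.0, 1.0]]}
top {'vertical_fov': 42.106, 'cx': 312.386, 'cy': 248.74, 'k1': -0.019, 'world_to_cam': [[-0.01, -1.0, 0.007, -0.105], [0.984, -0.009, 0.178, -0.566], [-0.178, 0.008, 0.984, -1.267], [0.0, 0.0, 0.0, 1.0]]}
wrist {'vertical_fov': 60.83, 'cx': 318.914, 'cy': 244.608, 'k1': 0.031, 'world_to_cam': [[0.325, 0.946, -0.003, -0.598], [-0.898, 0.308, -0.314, 0.04], [-0.296, 0.105, 0.949, -0.38], [0.0, 0.0, 0.0, 1.0]]}
```

View pics/top0.png

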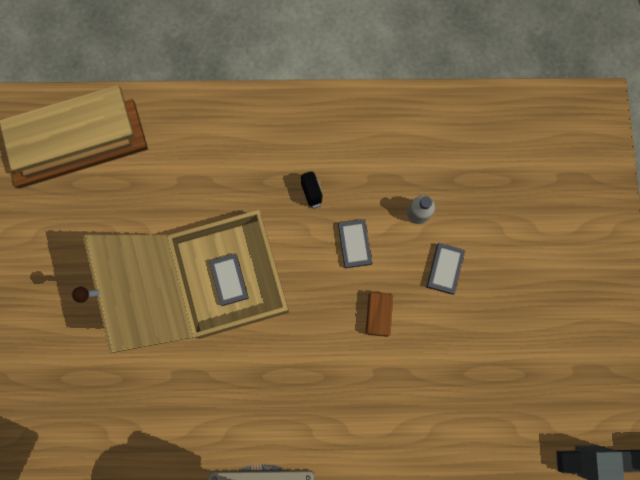

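View pics/scene0.png

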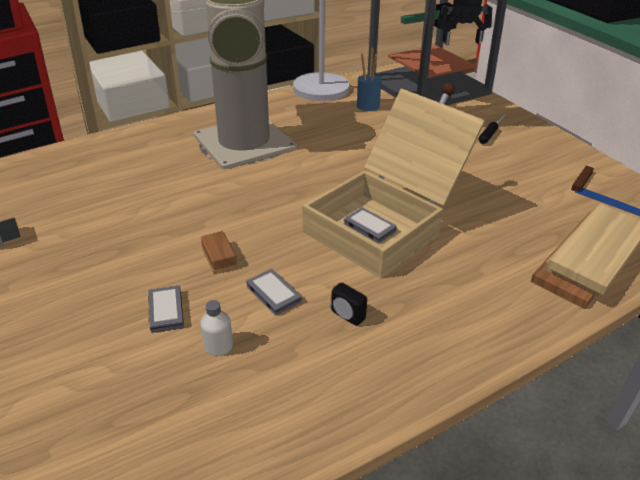

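The top view shows bench cases at about (355,244) and (446,269), the base case at (228,279), and the chest rim with its hinge on the left side. The knob is at (81,295), the block at (380,314), the glue at (422,208) and the tape at (312,189).

```bash
cat > meas.py <<'E'
from h import *
def panels(n,im,zf):
    hsv=cv2.cvtColor(im,cv2.COLOR_RGB2HSV)
    m=((hsv[:,:,1]<60)&(hsv[:,:,2]>140)).astype(np.uint8)
    cs,_=cv2.findContours(m,cv2.RETR_EXTERNAL,cv2.CHAIN_APPROX_NONE)
    c=cam(n); out=[]
    for k in cs:
        if cv2.contourArea(k)<500: continue
        uv=k[:,0,:]; ctr=uv.mean(0); z=zf(ctr)
        P=back(n,uv,z,c)[:,:2]; (x,y),(w,h),a=cv2.minAreaRect((P*1000).astype(np.float32))
        if w<h: a+=90
        a=(a+90)%180-90
        out.append((ctr.round(0),np.round([x,y,max(w,h),min(w,h),a if a>-60 else a+180],1)))
    return out
E
python3 - <<'E'
from meas import *
im=cv2.imread("pics/top0.png")[:,:,::-1].copy()
for o in panels("top",im,lambda c:0.026 if c[0]<300 else 0.018): print(o)
c=cam("top")
P=back("top",[[170,235],[260,213],[287,311],[196,337]],0.07,c); print(P.round(3))
print([np.linalg.norm(P[i]-P[i-1]).round(3) for i in range(4)])
print("knob",back("top",[81,295],0.264,c), "things",back("top",[[380,314],[422,208],[312,189]],0.03,c).round(3))
E
```

```text
(array([228., 279.]), array([505.9,  70.8,  78.8,  40.7,  15.7]))
(array([446., 268.]), array([ 527.1, -398.7,   78.8,   40.8,  -16.7]))
(array([355., 243.]), array([ 583.9, -202.4,   78.7,   40.8,    7.5]))
[[ 0.593  0.188  0.07 ]
 [ 0.639 -0.     0.07 ]
 [ 0.432 -0.057  0.07 ]
 [ 0.381  0.128  0.07 ]]
[np.float64(0.22), np.float64(0.193), np.float64(0.214), np.float64(0.192)]
knob [[0.44779102 0.296266   0.264     ]] things [[ 0.427 -0.251  0.03 ]
 [ 0.657 -0.35   0.03 ]
 [ 0.701 -0.111  0.03 ]]
```

```bash
cat > go.py <<'E'
import sys
from h import *
def go(*targets):
    s=ctrl.sense(); r=s["eef_rot"]; p=s["tool_pos"]; y=r[2]
    print("t %.2f pos %s rot %s F %s w %.3f"%(s["clock"],p.round(4),np.degrees(r).round(2),s["wrist_force"].round(1),s["gripper_width"]))
    c,si=np.cos(y),np.sin(y); R=np.array([[c,0,-si],[si,0,c],[0,-1,0]])
    for t in targets:
        d=R.T@(np.array(t[:3])-p)*100
        print("->",t,d.round(2),"turn",round((np.degrees(y)-t[3]+180)%360-180,2))
if __name__=="__main__": go(*eval("["+sys.argv[1]+"]"))
E
python3 go.py "(.35,.3,.42,80),(.584,-.202,.2,97.5)"
```

```text
t 0.10 pos [0.1941 0.5672 0.2303] rot [-89.99   0.1   71.1 ] F [ 0.2 -0.  -0.2] w 0.999
-> (0.35, 0.3, 0.42, 80) [-20.23 -18.97 -23.4 ] turn -8.9
-> (0.584, -0.202, 0.2, 97.5) [-60.15   3.03 -61.8 ] turn -26.4
```

Request:
apply_moves(series=[[[0, -12, 0, 0], [0, -12, 0, 0], [0, -12, 0, 0], [-20, -19, -23, -9], [-20, -19, -23, -9], [-20, -19, -23, -9], [-20, -19, -23, -9], [-20, -19, -23, -9], [-20, -19, -23, -9], [-60.1, -8, -61.8, -26.4], [-60.1, -8, -61.8, -26.4], [-60.1, -8, -61.8, -26.4], [-60.1, -8, -61.8, -26.4], [-60.1, -8, -61.8, -26.4], [-60.1, -8, -61.8, -26.4], [-60.1, -8, -61.8, -26.4], [-60.1, -8, -61.8, -26.4], [-60.1, -8, -61.8, -26.4], [-60.1, -8, -61.8, -26.4], [-60.1, -8, -61.8, -26.4]]], grip=0, newtons=40)

```text
clock: 1.77
tool_pos: [0.5081, -0.0435, 0.3382]
eef_rot: [-1.571, -0.0, 1.701]
wrist_force: [0.4, 1.5, 0.4]
gripper_width: 0.998
```

```bash
python3 go.py "(.584,-.202,.14,97.5)"
```

```text
t 1.77 pos [ 0.5081 -0.0435  0.3382] rot [-8.999e+01 -1.000e-02  9.749e+01] F [0.4 1.5 0.4] w 0.998
-> (0.584, -0.202, 0.14, 97.5) [-16.71  19.82  -5.46] turn -0.01
```

Request:
apply_moves(series=[[[-16, 15, -5, 0], [-16, 15, -5, 0], [-16, 15, -5, 0], [-16, 15, -5, 0], [-16, 15, -5, 0], [-16, 15, -5, 0], [-16, 15, -5, 0], [-16, 15, -5, 0], [-16, 15, -5, 0]]])

```text
clock: 2.52
tool_pos: [0.5784, -0.1929, 0.1897]
eef_rot: [-1.571, 0.0, 1.702]
wrist_force: [-0.2, 0.2, 0.6]
gripper_width: 0.997
```

```bash
python3 - <<'E'
from meas import *
from go import go
im=save("wrist","w1")
for o in panels("wrist",im,lambda c:0.018): print(o)
go((.584,-.202,.0,97.5))
E
```

```text
(array([ 73., 289.]), array([ 669. , -390.1,   37.6,   15.5,  -26.6]))
(array([306., 218.]), array([ 583.8, -204.3,   78.6,   42. ,    7.5]))
(array([ 43., 106.]), array([ 526.7, -401. ,   80.3,   42. ,  -16.8]))
t 2.57 pos [ 0.5788 -0.1927  0.1904] rot [-9.011e+01  4.000e-02  9.755e+01] F [ 1.  -0.4  0.9] w 1.000
-> (0.584, -0.202, 0.0, 97.5) [-0.99 19.04 -0.39] turn 0.05
```

View pics/w1.png

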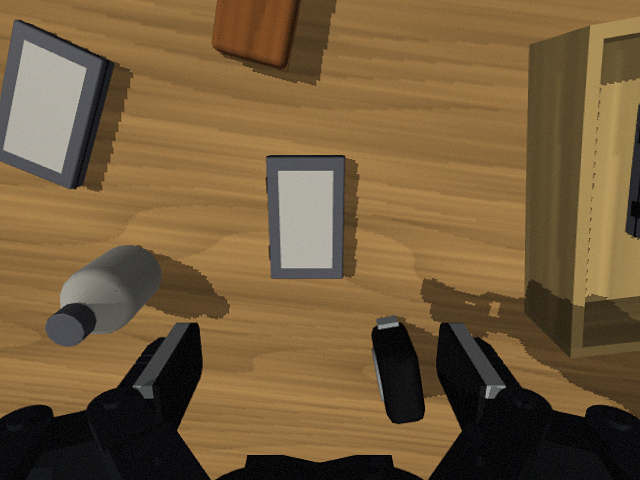

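Request:
apply_moves(series=[[[-1.1, 10, -0.4, 0], [-1.1, 15, -0.4, 0], [-1.1, 17, -0.4, 0], [-1.1, 19.2, -0.4, 0], [-1.1, 19.2, -0.4, 0], [-1.1, 19.2, -0.4, 0], [-1.1, 19.2, -0.4, 0], [-1.1, 19.2, -0.4, 0], [-1.1, 19.2, -0.4, 0]]])

```text
clock: 3.32
tool_pos: [0.5866, -0.2047, 0.001]
eef_rot: [-1.576, 0.003, 1.702]
wrist_force: [0.2, -0.1, 1.2]
gripper_width: 0.999
```

```bash
python3 go.py "(.584,-.203,-.002,97.5)"
```

```text
t 3.32 pos [ 0.5866 -0.2047  0.001 ] rot [-90.31   0.19  97.54] F [ 0.2 -0.1  1.2] w 0.999
-> (0.584, -0.203, -0.002, 97.5) [0.2  0.3  0.24] turn 0.04
```

Request:
apply_moves(series=[[[0.1, 0.2, 0.2, 0], [0.1, 0.2, 0.2, 0], [0.1, 0.2, 0.2, 0]]])

```text
clock: 3.57
tool_pos: [0.5822, -0.2033, -0.004]
eef_rot: [-1.572, 0.001, 1.702]
wrist_force: [-0.2, 0.6, -0.3]
gripper_width: 0.999
```

Request:
apply_moves(series=[[[0, 0, 0, 0], [0, 0, 0, 0], [0, 0, 0, 0], [0, 0, 0, 0], [0, 0, 0, 0], [0, 0, 0, 0], [0, 0, 0, 0], [0, 0, 0, 0], [0, 0, 0, 0]]], grip=255, newtons=40)

```text
clock: 4.32
tool_pos: [0.582, -0.2033, -0.0047]
eef_rot: [-1.572, 0.0, 1.702]
wrist_force: [-0.4, 0.4, 5.0]
gripper_width: 0.69
```

```bash
python3 go.py "(.506,.071,.2,105.7),(.584,-.203,.2,97.5)"
```

```text
t 4.32 pos [ 0.582  -0.2033 -0.0047] rot [-9.004e+01  3.000e-02  9.750e+01] F [-0.4  0.4  5. ] w 0.690
-> (0.506, 0.071, 0.2, 105.7) [ 28.19 -20.47   3.95] turn -8.2
-> (0.584, -0.203, 0.2, 97.5) [  0.   -20.47  -0.2 ] turn 0.0
```

Request:
apply_moves(series=[[[0, -8, 0, 0], [0, -15, 0, 0], [0, -20, 0, 0], [5, -20, 0.5, -2], [28.2, -20.5, 3.9, -8.2], [28.2, -20.5, 3.9, -8.2], [28.2, -20.5, 3.9, -8.2], [28.2, -20.5, 3.9, -8.2], [28.2, -20.5, 3.9, -8.2], [28.2, -20.5, 3.9, -8.2], [28.2, -20.5, 3.9, -8.2], [28.2, -20.5, 3.9, -8.2], [28.2, -20.5, 3.9, -8.2], [28.2, -20.5, 3.9, -8.2], [28.2, -20.5, 3.9, -8.2], [28.2, -20.5, 3.9, -8.2], [28.2, -20.5, 3.9, -8.2], [28.2, -20.5, 3.9, -8.2], [28.2, -20.5, 3.9, -8.2]]])

```text
clock: 5.9
tool_pos: [0.5061, 0.0709, 0.1996]
eef_rot: [-1.57, -0.0, 1.844]
wrist_force: [0.4, 0.4, -1.0]
gripper_width: 0.691
```

```bash
python3 - <<'E'
from meas import *
from go import go
im=save("wrist","w2")
for o in panels("wrist",im,lambda c:0.026): print(o)
go((.506,.071,.1,105.7))
E
```

```text
(array([322., 309.]), array([594.4,  94.2, 120.2, 111.2,  15.6]))
(array([319., 187.]), array([483.9,  63. ,  42.2,  34.3, 105.6]))
t 5.95 pos [0.5061 0.071  0.1997] rot [-89.99  -0.   105.67] F [ 0.  -0.4 -1.7] w 0.692
-> (0.506, 0.071, 0.1, 105.7) [0.   9.97 0.01] turn -0.03
```

View pics/w2.png

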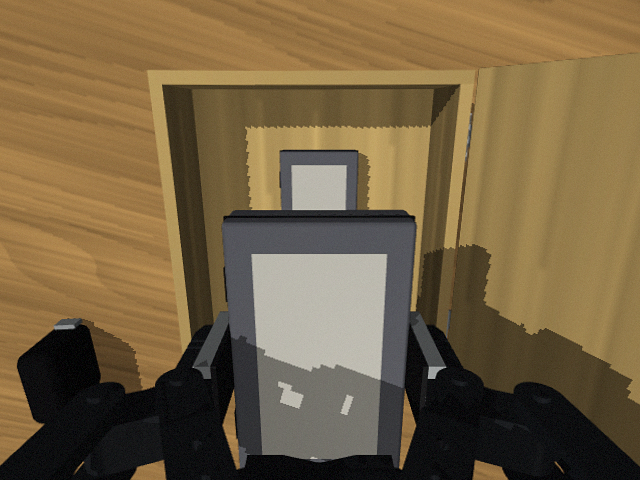

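The held case sits square in the fingers, with its panel's far edge at (252,254)–(386,254). The base panel's far edge is visible at (292,165)–(346,165).

```bash
python3 - <<'E'
from meas import *
a=np.radians(15.67); ux=np.array([np.cos(a),np.sin(a)]);uy=np.array([-ux[1],ux[0]])
c=cam("wrist")
for n,uv,z in(("base",[[291.5,165],[346.5,165]],.026),("held",[[251.5,253.5],[386.5,253.5]],.2224)):
    P=back("wrist",uv,z,c)[:,:2]; m=P.mean(0)+ux*.0394
    print(n,np.linalg.norm(P[0]-P[1]).round(4),np.degrees(np.arctan2(*(P[1]-P[0])[::-1])).round(1),m.round(4),"rel tool",((m-[.5061,.071])@np.c_[ux,uy]).round(4))
E
```

```text
base 0.0419 105.6 [0.5052 0.0694] rel tool [-0.0013 -0.0013]
held 0.0416 105.6 [0.5071 0.0701] rel tool [ 0.0007 -0.0011]
```

Request:
apply_moves(series=[[[0, 6, 0.2, 0], [0, 10, 0.2, 0], [0, 13, 0.2, 0], [0, 15, 0.2, 0], [0, 16.5, 0.2, 0], [0, 17.2, 0.2, 0], [0, 17.7, 0.2, 0], [0, 17.8, 0.2, 0], [0, 17.8, 0.2, 0], [0, 17.8, 0.2, 0], [0, 17.8, 0.2, 0]]])

```text
clock: 6.87
tool_pos: [0.5054, 0.0709, 0.0233]
eef_rot: [-1.573, 0.001, 1.845]
wrist_force: [-0.1, -0.7, -1.0]
gripper_width: 0.693
```

```bash
python3 go.py "(.5042,.0705,.0213,105.67)"
```

```text
t 6.87 pos [0.5054 0.0709 0.0233] rot [-9.0140e+01  4.0000e-02  1.0571e+02] F [-0.1 -0.7 -1. ] w 0.693
-> (0.5042, 0.0705, 0.0213, 105.67) [-0.01  0.2   0.13] turn 0.04
```

Request:
apply_moves(series=[[[0, 0.1, 0.1, 0], [0, 0.1, 0.1, 0], [0, 0.1, 0.1, 0], [0, 0.1, 0.1, 0]]])

```text
clock: 7.2
tool_pos: [0.5035, 0.0706, 0.0212]
eef_rot: [-1.572, 0.0, 1.845]
wrist_force: [0.6, -0.1, 1.7]
gripper_width: 0.691
```

Just touching. Release, and rise after the fingers open.

Request:
apply_moves(series=[[[0, 0, 0, 0], [0, 0, 0, 0], [0, 0, 0, 0], [0, 0, 0, 0], [0, 0, 0, 0], [0, 0, 0, 0], [0, -3, 0, 0], [0, -8, 0, 0], [0, -14, 0, 0], [0, -18, 0, 0], [0, -18, 0, 0], [0, -18, 0, 0], [0, -18, 0, 0], [0, -18, 0, 0]]], grip=0)

```text
clock: 8.37
tool_pos: [0.5028, 0.0706, 0.1999]
eef_rot: [-1.57, -0.0, 1.845]
wrist_force: [-0.2, 0.1, -0.7]
gripper_width: 1.002
```

```bash
python3 - <<'E'
from meas import *
from go import go
im=save("wrist","w3")
for o in panels("wrist",im,lambda c:0.044): print(o)
go((.527,-.4,.2,73.3))
E
```

```text
(array([319., 223.]), array([504. ,  69.4,  78.6,  41.7,  15.7]))
t 8.42 pos [0.5022 0.0705 0.199 ] rot [-8.985e+01 -4.000e-02  1.057e+02] F [ 0.7 -0.3 -0.8] w 1.002
-> (0.527, -0.4, 0.2, 73.3) [-45.97  -0.1   10.35] turn 32.4
```

View pics/w3.png

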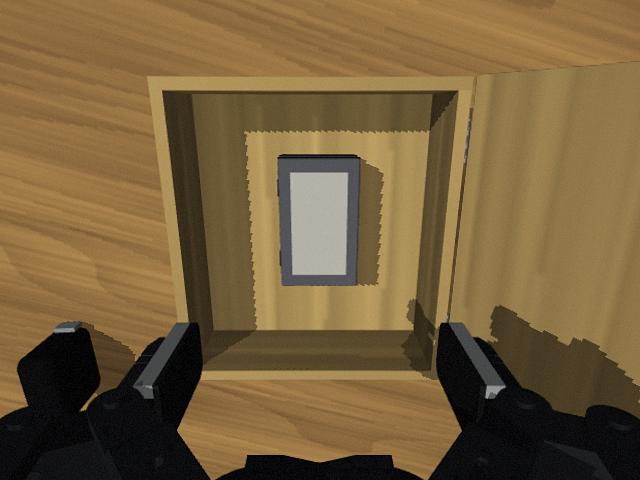

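Request:
apply_moves(series=[[[-46, 0, 10.4, 32.4], [-46, 0, 10.4, 32.4], [-46, 0, 10.4, 32.4], [-46, 0, 10.4, 32.4], [-46, 0, 10.4, 32.4], [-46, 0, 10.4, 32.4], [-46, 0, 10.4, 32.4], [-46, 0, 10.4, 32.4], [-46, 0, 10.4, 32.4], [-46, 0, 10.4, 32.4], [-46, 0, 10.4, 32.4], [-46, 0, 10.4, 32.4], [-46, 0, 10.4, 32.4], [-46, 0, 10.4, 32.4], [-46, 0, 10.4, 32.4], [-46, 0, 10.4, 32.4], [-46, 0, 10.4, 32.4], [-46, 0, 10.4, 32.4], [-46, 0, 10.4, 32.4]]])

```text
clock: 10.0
tool_pos: [0.5279, -0.3996, 0.2011]
eef_rot: [-1.571, 0.0, 1.28]
wrist_force: [-0.2, 0.9, 0.1]
gripper_width: 1.001
```

```bash
python3 - <<'E'
from meas import *
from go import go
im=save("wrist","w4")
for o in panels("wrist",im,lambda c:0.018): print(o)
go((.527,-.4,-.003,73.3))
E
```

```text
(array([413., 356.]), array([ 684.1, -358.2,   43.1,   25.5,   13.4]))
(array([319., 209.]), array([ 526. , -401.1,   79.2,   41.6,  -16.6]))
t 10.05 pos [ 0.5279 -0.3998  0.2011] rot [-9.002e+01  1.000e-02  7.335e+01] F [ 1.3 -0.2  0.1] w 0.998
-> (0.527, -0.4, -0.003, 73.3) [-0.04 20.41  0.08] turn 0.05
```

Request:
apply_moves(series=[[[-0.15, 10, 0.1, 0], [-0.15, 15, 0.1, 0], [-0.15, 18, 0.1, 0], [-0.15, 19.5, 0.1, 0], [-0.15, 20.3, 0.1, 0], [-0.15, 20.3, 0.1, 0], [-0.15, 20.3, 0.1, 0], [-0.15, 20.3, 0.1, 0], [-0.15, 20.3, 0.1, 0], [-0.15, 20.3, 0.1, 0], [-0.15, 20.3, 0.1, 0]]])

```text
clock: 10.97
tool_pos: [0.5275, -0.4027, 0.0004]
eef_rot: [-1.574, 0.002, 1.279]
wrist_force: [-0.2, -0.8, -0.5]
gripper_width: 0.995
```

Request:
apply_moves(series=[[[0, 0, 0, 0], [0, 0, 0, 0], [0, 0, 0, 0], [0, 0, 0, 0], [0, 0, 0, 0], [0, 0, 0, 0], [0, 0, 0, 0], [0, 0, 0, 0], [0, 0, 0, 0]]], grip=255)

```text
clock: 11.72
tool_pos: [0.5266, -0.4019, -0.0014]
eef_rot: [-1.572, 0.0, 1.279]
wrist_force: [-1.3, 1.4, 5.5]
gripper_width: 0.694
```

```bash
python3 go.py "(.504,.07,.2,105.7)"
```

```text
t 11.72 pos [ 0.5266 -0.4019 -0.0014] rot [-9.005e+01  2.000e-02  7.331e+01] F [-1.3  1.4  5.5] w 0.694
-> (0.504, 0.07, 0.2, 105.7) [ 44.55 -20.14  15.72] turn -32.39
```

Request:
apply_moves(series=[[[0, -8, 0, 0], [0, -15, 0, 0], [0, -20, 0, 0], [44.5, -20.1, 15.7, -32.4], [44.5, -20.1, 15.7, -32.4], [44.5, -20.1, 15.7, -32.4], [44.5, -20.1, 15.7, -32.4], [44.5, -20.1, 15.7, -32.4], [44.5, -20.1, 15.7, -32.4], [44.5, -20.1, 15.7, -32.4], [44.5, -20.1, 15.7, -32.4], [44.5, -20.1, 15.7, -32.4], [44.5, -20.1, 15.7, -32.4], [44.5, -20.1, 15.7, -32.4], [44.5, -20.1, 15.7, -32.4], [44.5, -20.1, 15.7, -32.4], [44.5, -20.1, 15.7, -32.4], [44.5, -20.1, 15.7, -32.4], [44.5, -20.1, 15.7, -32.4], [44.5, -20.1, 15.7, -32.4]]])

```text
clock: 13.38
tool_pos: [0.5035, 0.0686, 0.1983]
eef_rot: [-1.57, 0.0, 1.843]
wrist_force: [0.9, 0.1, -0.9]
gripper_width: 0.687
```

Request:
apply_moves(series=[[[0, 0, 0, 0], [0, 0, 0, 0], [0, 0, 0, 0], [0, 0, 0, 0]]])

```text
clock: 13.72
tool_pos: [0.5037, 0.0695, 0.1987]
eef_rot: [-1.571, 0.0, 1.844]
wrist_force: [0.1, -0.4, -0.4]
gripper_width: 0.694
```

```bash
python3 - <<'E'
from meas import *
from go import go
im=save("wrist","w5")
for o in panels("wrist",im,lambda c:0.044): print(o)
go((.504,.0695,.2,105.7))
E
```

```text
(array([322., 302.]), array([575.9,  88.3, 119.7, 101.5,  15.6]))
(array([320., 186.]), array([476.5,  61.7,  41.9,  19.7, 105.6]))
t 13.77 pos [0.5037 0.0696 0.1988] rot [-90.    -0.   105.68] F [ 0.3 -0.2 -1. ] w 0.692
-> (0.504, 0.0695, 0.2, 105.7) [-0.02 -0.12 -0.03] turn -0.02
```

View pics/w5.png

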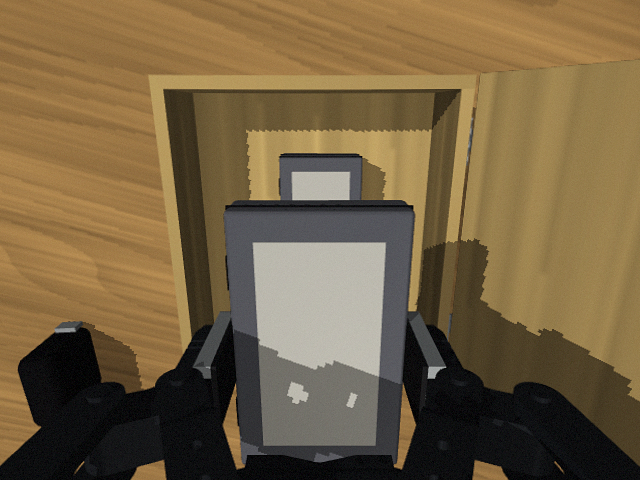

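The held case's far panel edge is at (253,242)–(386,242). The stacked panel's far edge is at (291,171.5)–(350,171.5).

```bash
python3 - <<'E'
from meas import *
a=np.radians(15.67); ux=np.array([np.cos(a),np.sin(a)]);uy=np.array([-ux[1],ux[0]])
c=cam("wrist")
for n,uv,z in(("pile",[[291.5,171.5],[350.5,171.5]],.044),("held",[[252.5,242],[386,242]],.2182)):
    P=back("wrist",uv,z,c)[:,:2]; m=P.mean(0)+ux*.0394
    print(n,np.linalg.norm(P[0]-P[1]).round(4),m.round(4),"rel tool",((m-[.5037,.0696])@np.c_[ux,uy]).round(4))
E
```

```text
pile 0.0425 [0.5045 0.07  ] rel tool [0.0009 0.0001]
held 0.0418 [0.502 0.068] rel tool [-0.0021 -0.001 ]
```

Request:
apply_moves(series=[[[0.05, 6, -0.25, 0], [0.05, 10, -0.25, 0], [0.05, 12.5, -0.25, 0], [0.05, 14, -0.25, 0], [0.05, 15, -0.25, 0], [0.05, 15.4, -0.25, 0], [0.05, 15.5, -0.25, 0], [0.05, 15.5, -0.25, 0], [0.05, 15.5, -0.25, 0], [0.05, 15.5, -0.25, 0], [0.05, 15.5, -0.25, 0], [0.05, 15.5, -0.25, 0], [0.05, 15.5, -0.25, 0]]])

```text
clock: 14.85
tool_pos: [0.5062, 0.071, 0.0442]
eef_rot: [-1.572, 0.0, 1.845]
wrist_force: [0.4, 0.8, -0.6]
gripper_width: 0.694
```

```bash
python3 go.py "(.5063,.0703,.0426,105.67)"
```

```text
t 14.85 pos [0.5062 0.071  0.0442] rot [-9.004e+01  1.000e-02  1.057e+02] F [ 0.4  0.8 -0.6] w 0.694
-> (0.5063, 0.0703, 0.0426, 105.67) [-0.07  0.16  0.01] turn 0.03
```

Request:
apply_moves(series=[[[-0.05, 0.15, 0, 0], [-0.05, 0.15, 0, 0], [-0.05, 0.15, 0, 0], [-0.05, 0.15, 0, 0]]])

```text
clock: 15.18
tool_pos: [0.5065, 0.0705, 0.0426]
eef_rot: [-1.572, 0.0, 1.845]
wrist_force: [1.3, -0.3, 2.4]
gripper_width: 0.693
```

Request:
apply_moves(series=[[[0, 0, 0, 0], [0, 0, 0, 0], [0, 0, 0, 0], [0, 0, 0, 0], [0, 0, 0, 0], [0, 0, 0, 0], [0, -3, 0, 0], [0, -8, 0, 0], [0, -14, 0, 0], [0, -18, 0, 0], [0, -18, 0, 0], [0, -18, 0, 0], [0, -18, 0, 0], [0, -18, 0, 0], [0, -18, 0, 0]]], grip=0)

```text
clock: 16.43
tool_pos: [0.505, 0.0704, 0.2202]
eef_rot: [-1.568, -0.001, 1.845]
wrist_force: [-0.1, -0.5, 0.4]
gripper_width: 0.997
```

```bash
python3 - <<'E'
from meas import *
from go import go
im=save("wrist","w6")
for o in panels("wrist",im,lambda c:0.062): print(o)
cv2.imwrite("pics/w6c.png",cv2.resize(im[100:340,200:480,::-1],None,fx=2.5,fy=2.5,interpolation=cv2.INTER_CUBIC))
go((.447,.295,.42,15.7))
E
```

```text
(array([318., 220.]), array([505.2,  68.7,  79. ,  41.9,  15.6]))
t 16.48 pos [0.5049 0.0704 0.2201] rot [-8.980e+01 -5.000e-02  1.057e+02] F [-0.1  0.5 -1.3] w 0.999
-> (0.447, 0.295, 0.42, 15.7) [ 23.19 -19.99  -0.51] turn 90.0
```

View pics/w6c.png

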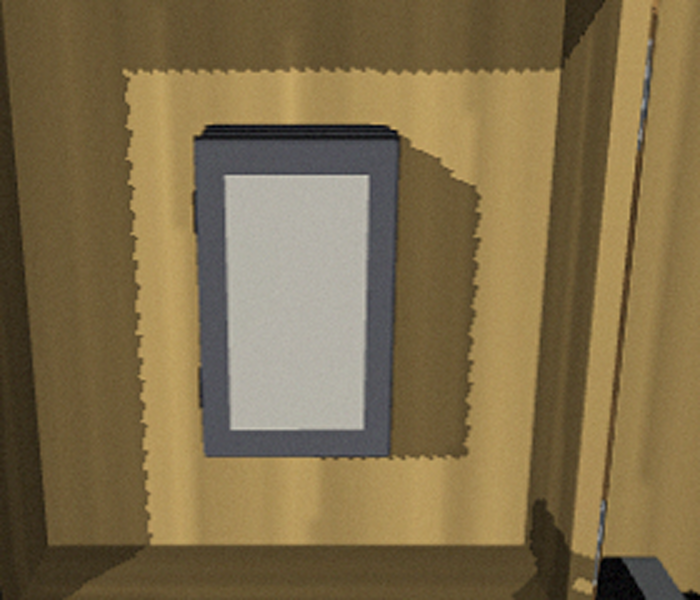

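The pile looks flush: only thin slivers of the lower cases show, and the top panel is at (505,69) mm at 15.6°. Next, the knob.

Request:
apply_moves(series=[[[0, -8, 0, 0], [0, -14, 0, 5], [2, -18, 0, 12], [23.2, -20, -0.5, 90], [23.2, -20, -0.5, 90], [23.2, -20, -0.5, 90], [23.2, -20, -0.5, 90], [23.2, -20, -0.5, 90], [23.2, -20, -0.5, 90], [23.2, -20, -0.5, 90], [23.2, -20, -0.5, 90], [23.2, -20, -0.5, 90], [23.2, -20, -0.5, 90], [23.2, -20, -0.5, 90], [23.2, -20, -0.5, 90], [23.2, -20, -0.5, 90], [23.2, -20, -0.5, 90], [23.2, -20, -0.5, 90], [23.2, -20, -0.5, 90], [23.2, -20, -0.5, 90]]])

```text
clock: 18.15
tool_pos: [0.4481, 0.2951, 0.4221]
eef_rot: [-1.571, 0.0, 0.275]
wrist_force: [0.6, 0.2, -0.2]
gripper_width: 0.998
```

```bash
python3 - <<'E'
from meas import *
from go import go
im=save("wrist","w7")
print(proj("wrist",[[.447,.295,.264]]))
go((.447,.295,.264,15.7))
E
```

```text
[[318.16644886 219.60575866]]
t 18.20 pos [0.4481 0.2951 0.4222] rot [-9.000e+01  1.000e-02  1.575e+01] F [ 0.7 -0.5  0.7] w 0.998
-> (0.447, 0.295, 0.264, 15.7) [-0.11 15.82  0.02] turn 0.05
```

View pics/w7.png

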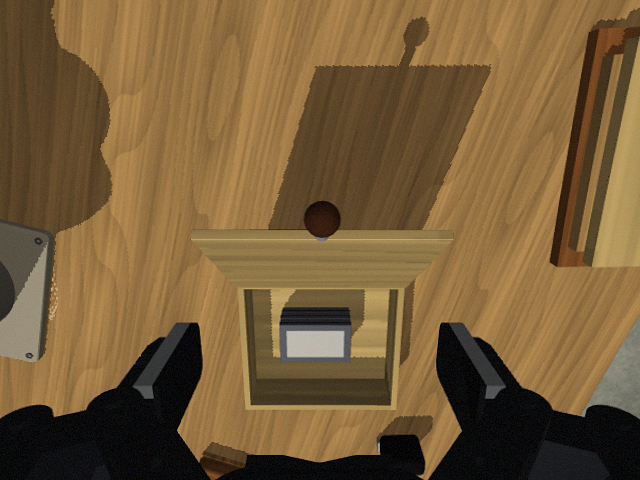

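The pile sits square in the chest. The ball knob is at (322.5,219.5) against a predicted (318,219.6), so it is about 2 mm to tool +x. Descend over it.

Request:
apply_moves(series=[[[0.2, 6, 0, 0], [0.2, 10, 0, 0], [0.2, 13, 0, 0], [0.2, 15, 0, 0], [0.2, 16.5, 0, 0], [0.2, 17.3, 0, 0], [0.2, 17.6, 0, 0], [0.2, 17.6, 0, 0], [0.2, 17.6, 0, 0], [0.2, 17.6, 0, 0], [0.2, 17.6, 0, 0], [0.2, 17.6, 0, 0]]])

```text
clock: 19.2
tool_pos: [0.4505, 0.296, 0.2474]
eef_rot: [-1.57, -0.002, 0.274]
wrist_force: [0.2, 0.2, 0.1]
gripper_width: 0.997
```

```bash
python3 - <<'E'
from meas import *
from go import go
im=save("wrist","w8")
im2=save("scene","s8"); u=proj("scene",[[.448,.295,.264]])[0].astype(int); print(u)
y,x=max(u[1]-70,0),u[0]-90
cv2.imwrite("pics/s8c.png",np.hstack([cv2.resize(im2[y:y+150,x:x+170,::-1],(400,400)),cv2.resize(im[80:,100:540,::-1],(400,400))]))
go((.448,.295,.246,15.7))
E
```

```text
[446  89]
t 19.30 pos [0.4503 0.2958 0.2469] rot [-8.999e+01 -5.000e-02  1.570e+01] F [-0.2 -0.1 -0. ] w 1.000
-> (0.448, 0.295, 0.246, 15.7) [-0.24  0.09 -0.02] turn 0.0
```

View pics/s8c.png

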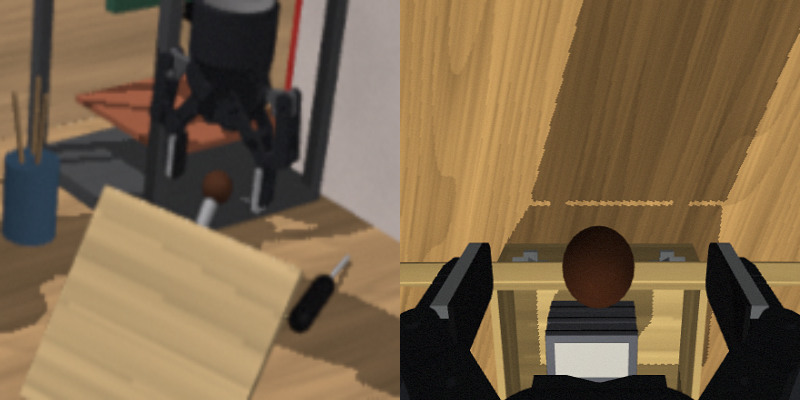

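The ball is centred between the open fingers, with gaps of 71 and 72 px, at pad height. Close.

Request:
apply_moves(series=[[[0, 0, 0, 0], [0, 0, 0, 0], [0, 0, 0, 0], [0, 0, 0, 0], [0, 0, 0, 0], [0, 0, 0, 0], [0, 0, 0, 0], [0, 0, 0, 0], [0, 0, 0, 0], [0, 0, 0, 0], [0, 0, 0, 0], [0, 0, 0, 0]]], grip=255, newtons=40)

```text
clock: 20.3
tool_pos: [0.4501, 0.2958, 0.2465]
eef_rot: [-1.571, -0.0, 0.274]
wrist_force: [0.3, -0.6, 2.4]
gripper_width: 0.301
```

Request:
apply_moves(series=[[[0, -0.35, -0.5, 0], [0, -0.7, -1.0, 0], [0, -1.35, -2.1, 0], [0, -1.95, -3.15, 0], [0, -2.45, -4.25, 0], [0, -2.95, -5.4, 0], [0, -3.35, -6.55, 0], [0, -3.7, -7.75, 0], [0, -4.0, -8.95, 0], [0, -4.2, -10.15, 0], [0, -4.35, -11.35, 0], [0, -4.45, -12.3, 0], [0, -4.5, -13.2, 0], [0, -4.5, -13.8, 0], [0, -4.5, -13.8, 0], [0, -4.5, -13.8, 0], [0, -4.5, -13.8, 0], [0, -4.5, -13.8, 0], [0, -4.5, -13.8, 0], [0, -4.5, -13.8, 0]]])

```text
clock: 21.97
tool_pos: [0.4873, 0.1633, 0.2914]
eef_rot: [-1.571, -0.0, 0.275]
wrist_force: [3.8, 1.5, 1.8]
gripper_width: 0.3
```

```bash
python3 - <<'E'
from meas import *
from go import go
im2=save("scene","s9"); im=save("wrist","w9"); save("top","t9")
cv2.imwrite("pics/s9c.png",np.hstack([cv2.resize(im2[20:280,280:520,::-1],(370,400)),cv2.resize(im[:,:,::-1],(430,400))]))
go((.484,.161,.29,15.7))
E
```

```text
t 22.12 pos [0.4874 0.1631 0.2914] rot [-9.000e+01 -2.000e-02  1.573e+01] F [3.8 1.5 1.8] w 0.304
-> (0.484, 0.161, 0.29, 15.7) [-0.38  0.14 -0.11] turn 0.03
```

View pics/s9c.png

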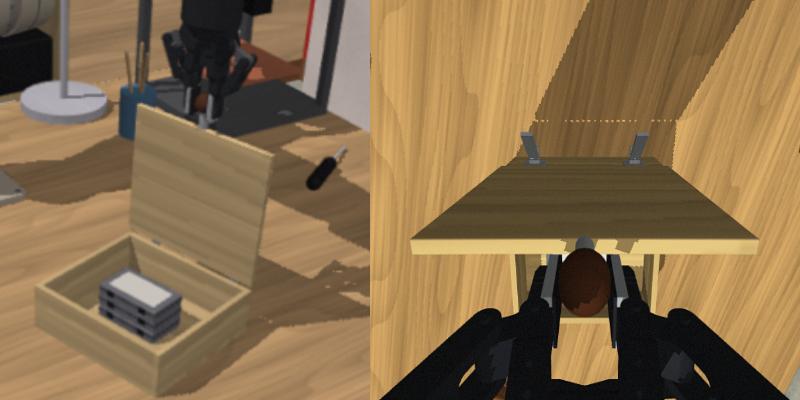

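The lid appears upright with the ball in the fingers, and the pile is intact. Check the angle numerically from the lid's top corners: scene about (371,90) and (456,121), wrist crop (412,240) and (757,240).

```bash
python3 - <<'E'
from h import *
a=np.radians(15.7); ux=np.array([np.cos(a),np.sin(a),0]);uy=np.array([-ux[1],ux[0],0])
P=back("top",[[170,235],[260,213],[287,311],[196,337]],0.07).mean(0)
for ctr in(P,):
  H=np.array([ctr[0],ctr[1],.0745])+.1*uy; print("hinge",H.round(4))
  for th in(84,87,90,93,96):
    t=np.radians(th); e=-uy*np.cos(t)+np.array([0,0,np.sin(t)])
    C=np.array([H+.2*e-.11*ux,H+.2*e+.11*ux,H+.235*e])
    print(th,"scene",proj("scene",C)[:2].round(0).tolist(),"wrist",proj("wrist",C).round(0).tolist(),"top",proj("top",C).round(0).tolist())
w=lambda x,y:[(x-370)*640/430,y*1.2]
print("seen wrist",w(412,246),w(757,246),w(585,283))
im=cv2.imread("pics/t9.png"); print(im.shape)
E
```

```text
hinge [0.4844 0.1611 0.0745]
84 scene [[360.0, 91.0], [447.0, 125.0]] wrist [[64.0, 349.0], [560.0, 349.0], [311.0, 409.0]] top [[185.0, 331.0], [155.0, 210.0], [167.0, 266.0]]
87 scene [[363.0, 89.0], [451.0, 123.0]] wrist [[58.0, 329.0], [566.0, 329.0], [310.0, 383.0]] top [[179.0, 332.0], [149.0, 212.0], [160.0, 268.0]]
90 scene [[367.0, 87.0], [454.0, 121.0]] wrist [[53.0, 308.0], [571.0, 307.0], [310.0, 353.0]] top [[173.0, 334.0], [143.0, 214.0], [153.0, 270.0]]
93 scene [[370.0, 86.0], [457.0, 120.0]] wrist [[48.0, 285.0], [575.0, 285.0], [310.0, 321.0]] top [[167.0, 336.0], [137.0, 215.0], [146.0, 272.0]]
96 scene [[373.0, 85.0], [459.0, 118.0]] wrist [[44.0, 261.0], [579.0, 260.0], [310.0, 287.0]] top [[161.0, 337.0], [132.0, 217.0], [139.0, 274.0]]
seen wrist [62.51162790697674, 295.2] [576.0, 295.2] [320.0, 339.59999999999997]
(480, 640, 3)
```

Request:
apply_moves(series=[[[0, 0, -0.15, 0], [0, 0, -0.3, 0], [0, 0, -0.3, 0], [0, 0, -0.3, 0], [0, 0, -0.3, 0], [0, 0, -0.3, 0], [0, 0, -0.3, 0], [0, 0, -0.3, 0], [0, 0, -0.3, 0], [0, 0, -0.3, 0]]])

```text
clock: 22.95
tool_pos: [0.4883, 0.1599, 0.2914]
eef_rot: [-1.571, -0.0, 0.274]
wrist_force: [4.9, 2.0, 1.9]
gripper_width: 0.3
```

```bash
python3 - <<'E'
from meas import *
from go import go
im=save("wrist","w10"); hsv=cv2.cvtColor(im,cv2.COLOR_RGB2HSV)
m=((hsv[:,:,2]<110)&(hsv[:,:,1]>130)&(hsv[:,:,0]<12)).astype(np.uint8); m[:,:260]=0;m[:,380:]=0;m[:280]=0
n,l,s,c=cv2.connectedComponentsWithStats(m); k=1+s[1:,4].argmax(); print("ball",c[k],s[k])
print("ball if 90:",proj("wrist",[[.4844,.1611,.3095]]))
save("top","t10")
print(panels("top",cv2.imread("pics/t10.png")[:,:,::-1].copy(),lambda c:.062))
go((.4844,.1611,.29,15.7))
E
```

```text
ball [320.82183748 340.38285395] [ 281  298   78   82 3581]
ball if 90: [[310.20631062 345.00315206]]
[(array([119., 398.]), array([261.3, 279.1,  88.5,  44. , -34.1])), (array([226., 277.]), array([505.6,  70.5,  79.1,  41.3,  15.7])), (array([127., 291.]), array([483.2, 276.7, 414.9,   8.2,  13.8])), (array([136., 289.]), array([485.7, 257.3, 429.2,  12. ,  13.6]))]
t 23.05 pos [0.4883 0.1599 0.2914] rot [-9.000e+01 -1.000e-02  1.569e+01] F [5.2 2.5 1.5] w 0.300
-> (0.4844, 0.1611, 0.29, 15.7) [-0.34  0.14  0.22] turn -0.01
```

```bash
python3 -c "
from station import ctrl
print(ctrl.sign_off())"
```

```text
the job is handed in; nothing more can be done
None
```

Both cases are stacked on the one in the chest. The lid is held upright by its ball knob with a 40 N grip, and the job was handed in at about 23 s of the 69 s allowed.

- **Pile:** The last top view put the upper case at (506, 70.5) mm, turned 15.7°. The bottom case was at (506, 71) mm and 15.7° before I started. The earlier close-up showed the pile flush to within about 1–2 mm, and the scene view with the lid up still showed it intact.
- **Lid:** The ball's position in the wrist image gives about 90.4°, and the tool position agrees to about 1°. That is well inside the ±4.5° allowed.
- **Knob grip:** The finger opening reads about 25.6 mm on the 28 mm ball. It also read about 59 mm on the 60 mm cases, so the reading seems to run low. It stayed steady throughout the swing.
- **Disagreements:**
    - The two estimates of how the second case sat in the fingers differed by about 2 mm.
    - The ball showed about 10 px (a few mm) sideways from where I predicted it. The wrist force of about 5 N, mostly along the hinge line, suggests a small sideways strain on the knob.
- **Other things on the bench:** The tool paths kept clear of the sanding block, glue bottle and tape measure, and I felt no contact. I did not re-measure their positions at the end.

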